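# Put the model vehicles on their own display plinths

## Task

On this flea-market table each of the three model vehicles stands on a plinth made for another one. Put each model on the plinth that suits its length (car on the shortest, van on the middle one, lorry on the longest), centred, in line with the plinth and standing on its wheels; only one fits on a plinth at a time, so park a model on the middle of the empty cork mat on the way. Set the models down rather than dropping or tipping them, and leave the bell, the tin and the books where they are.

Things in the scene. Friction and masses are not known exactly. Their poses are not given: they have to be found in the camera images.
- car: short grey toy car with a roof rack, 95 mm long, 46 mm wide, 52 mm high, about 0.2 kg. Its x axis runs along its length to the nose, z up; origin: centre of its length and width, at the underside of the wheels. The wheels do not turn. The flat sides can be gripped across the width at mid-length, 8 to 32 mm above the wheels' underside.
- van: grey and white toy camper van with a closed body and a raised roof, 135 mm long, 50 mm wide, 64 mm high, about 0.3 kg. Its x axis runs along its length to the nose, z up; origin: centre of its length and width, at the underside of the wheels. The wheels do not turn. The flat sides can be gripped across the width at mid-length, 10 to 50 mm above the wheels' underside.
- lorry: long toy lorry with a grey cab and an open wooden load bed behind it, 180 mm long, 50 mm wide, 60 mm high, about 0.35 kg. Its x axis runs along its length to the nose, z up; origin: centre of its length and width, at the underside of the wheels. The wheels do not turn. The flat sides can be gripped across the width at mid-length, where the sides of the load bed stand 16 to 40 mm above the wheels' underside (rigid walls, the bed is hollow).
- car_plinth: plain wooden display plinth, a flat solid block fixed to the table, 115 mm long (its x axis), 90 mm wide (y), 18 mm high; origin: centre of its underside. The car belongs on it; at the start another model stands on it, perhaps overhanging its ends. The three plinths are told apart by their length.
- van_plinth: plain wooden display plinth, a flat solid block fixed to the table, 155 mm long (its x axis), 90 mm wide (y), 18 mm high; origin: centre of its underside. The van belongs on it; at the start another model stands on it, perhaps overhanging its ends. The three plinths are told apart by their length.
- lorry_plinth: plain wooden display plinth, a flat solid block fixed to the table, 200 mm long (its x axis), 90 mm wide (y), 18 mm high; origin: centre of its underside. The lorry belongs on it; at the start another model stands on it, perhaps overhanging its ends. The three plinths are told apart by their length.
- mat: flat cork mat, fixed to the table, 210 mm long (its x axis), 90 mm wide, 4 mm thick, empty at the start: the free parking spot. Origin: centre of its underside.
- bell: brass hand bell standing upright with a dark wooden handle, 68 mm across, 110 mm high; loose bystander. Origin: centre of its underside.
- tin: square lidded tin, brass with a green lid, 92 x 92 mm, 74 mm high; loose bystander. Origin: centre of its underside.
- books: stack of two books lying flat, about 105 x 145 mm, 42 mm high; loose bystander. Origin: centre of its underside.
There are look-alikes about, which are no part of the job. Leave any green look-alike of the car alone.

How it is judged:
By the outcome, as a careful person would: the job done as asked, in the order asked, and still so for the second after the job is handed in, with the robot touching nothing.
It also fails if it takes over 112 s, if anything falls off the work surface, if the arm or the gripper's body presses on something with over 40 N, if the wrist force passes 120 N, or if a joint passes its speed limit or range.

## Robot

A 7-joint arm with a two-finger parallel gripper is mounted at the origin on the work surface. World frame = base frame: x ahead of the robot, y to its left, z up, the work surface at z = 0. Lengths are in m, angles in rad, forces in N, time in s.
With the tool pointing down it reaches from about 0.4 to 0.85 m from the base axis. Payload 10.4 kg.
Tool frame: the origin (TCP) lies between the finger pads; the fingertips stand 19 mm ahead of it and the grasp point (between the pads) is the TCP; z points along the fingers, y is the line along which they close (so a half turn about z gives the same grasp; the last joint's range is limited). The gripper opens to 85 mm and grips with 20 to 120 N. Pads are 22 mm wide; open, the fingers measure 114 mm over their backs; the gripper's body (76 mm by 85 mm) begins 54 mm behind the grasp point. The pads swing forward as they close: fully open they stand 13 mm farther back than shut.
Start: joints at [1.324, 0.332, -0.065, 1.46, 0.022, 1.35, -0.088], TCP at [0.139, -0.609, 0.25] pointing down, gripper open.
Joint ranges: [-2.6, 2.6], [-0.5, 2.12], [-1.47, 1.34], [0.16, 2.42], [-1.27, 4.41], [0.06, 2.06], [-2.6, 2.6]. Speed limits (rad/s): [2.22, 2.22, 2.79, 2.79, 3.14, 3.14, 3.14].

## Interface

Orientations are given as a 3x3 rotation matrix whose columns are the frame's x, y, z axes.
In Python, from workcell import robot, camera, calibration, ticket, nets gives the robot as it stands.
- The arm moves only by the tool arm_command, never from a script. Its argument "series" is text: rows parted by semicolons, each of 7 numbers parted by spaces: the shift along the tool's x, y, z normalised to -1 to 1, where 1 is 0.05 m, then the turn, a rotation vector about the tool's x, y, z normalised to -1 to 1, where 1 is 5 degrees, then the opening, from -1 (shut) to 1 (fully open), so that 0 is half open. A call has 1 to 20 rows; each row shifts and turns the commanded pose from where the row before left it, along the tool's axes as they then stand; what a row does not reach is not made up. A row lasts 1/10 s, in which the tool goes at most 50 mm and 8.59 degrees, less where a joint would pass 70% of its speed; a pose out of reach is approached as far as the arm can. A call with a number of a shift or a turn outside -1 to 1 is refused whole. A call with a gripper value outside its range is refused whole. The fingers move at their own pace and stop on an object; "grip_force" is the grip in N (left out, the last holds). Time passes only in rows, so rows that do not move let the fingers close. It gives the time, the measured TCP pose, the force, the opening and the grip force at its end, in the units of the state.
- robot.read_state(): the state, without advancing time (a new reading comes with each control period).
- camera(name): name is "side" or "top" or "wrist"; returns (picture, depth): 420x560x3 uint8, red, green, blue; 420x560 float32, m along the optical axis (not along the pixel's ray), 0 where there is no reading.
- calibration(name): a dict with "K" (3x3 intrinsics, pixels), "origin" and "rotation" of the camera in the world. Camera axes: x right, y up, looking along -z (the intrinsics and any distortion apply to the point x, -y, -z); pixel columns grow to the right and rows downward; lengths in m; the calibration is good to about 2 mm. A picture is of the moment at which its call begins: read the wrist's pose just before it. calibration takes no time and is no camera call; for the wrist camera it gives the pose at the moment of the call.
- ticket.hand_in(): hands the job in; it is judged then, once.
Trained networks look in the newest picture that a camera, given by its name, has taken for a name from the list of things; names that differ only in an ending like _2 or _b are one class to them, and where a whole thing is asked for, a point or a joint stands for the part that bears it (a point fixed in the world has none). Each returns a list of dicts, best first, with "conf" (0 to 1); they miss things now and then, are a little off and sometimes report something else, mostly with a low value. They report only what shows in the picture. A call takes as long as a camera call. They do not tell look-alikes from the thing itself.
- nets.spot_in(target, camera): "centre" ([x, y, z] in m, in world coordinates, good to about 4 mm: the middle of the surface that is visible of it).
The state is a dict: "time": time; "qpos": joint angles; "qvel": joint speeds; "effort": joint torques, N m; "tcp_pos": TCP position; "orientation": TCP orientation; "wrist_force": force on the tool from outside, world axes, zero at the start; "ft_torque": the same for the moment, N m; "gripper_width": finger opening in m; "gripper_force": force on a finger pad.
Only numpy, scipy, OpenCV 4.12 (cv2) and the standard library are available. Lean on these libraries where they do the work, as an engineer would, in place of code of your own. Each camera call takes 0.05 s, during which the arm holds its last target. There are 200 camera calls.

## Working session

There is one attempt and no reset: what is moved stays moved. The work goes in short steps, Python scripts to look and compute and a tool call to move; the robot and the scene stay as the last step left them, time stands still between calls to the robot, and variables do not carry over. Pictures are saved under pics/ and viewed, at most 14 in all, crops included, and the job is handed in when it is done.

Besides the shell and the picture viewer there is one more tool, called after ">>>" as a command line: name --argument value ..., lists and objects as JSON in quotes. arm_command: Moves the arm, as the interface text tells. Scaled input: -1 to 1 covers 0.05 m each way for a shift and 5 degrees each way for a turn. Its arguments: {"type":"object","properties":{"series":{"type":"string"},"grip_force":{"type":"number"}},"required":["series"]}

```bash
ls; mkdir -p pics
python3 - <<'E'
from workcell import robot,camera,calibration,nets
import cv2,numpy as np
for n in("top","side"):
    p,d=camera(n);cv2.imwrite(f"pics/{n}0.png",p[:,:,::-1]);np.savez(f"pics/{n}0.npz",p=p,d=d)
    c=calibration(n);print(n,c)
    for t in("car","van","lorry","car_plinth","van_plinth","lorry_plinth","mat","bell","tin","books"):
        print(t,[(np.round(r["centre"],3).tolist(),round(r["conf"],2)) for r in nets.spot_in(t,n)][:4])
s=robot.read_state();print(s)
E
```

```text
pics
top {'K': array([[381.88624899,   0.        , 278.90557328],
       [  0.        , 381.88624899, 211.19451306],
       [  0.        ,   0.        ,   1.        ]]), 'origin': array([ 0.41754267, -0.04347604,  1.31991833]), 'rotation': array([[-2.91992410e-02,  9.96829569e-01, -7.40149680e-02],
       [-9.99572733e-01, -2.92172414e-02,  8.39762761e-04],
       [-1.32541283e-03,  7.40078643e-02,  9.97256777e-01]])}
car [([0.558, -0.305, 0.066], 0.86), ([0.637, -0.473, 0.04], 0.72), ([0.581, 0.325, 0.047], 0.44)]
van [([0.519, 0.111, 0.072], 0.77)]
lorry [([0.58, 0.328, 0.046], 0.78)]
car_plinth [([0.513, 0.087, 0.018], 0.63)]
van_plinth [([0.597, 0.288, 0.02], 0.62)]
lorry_plinth [([0.568, -0.294, 0.02], 0.63)]
mat [([0.563, -0.101, 0.005], 0.64), ([0.581, 0.33, 0.045], 0.21)]
bell [([0.755, -0.195, 0.034], 0.81)]
tin [([0.766, 0.192, 0.075], 0.64)]
books [([0.256, 0.353, 0.041], 0.75)]
side {'K': array([[438.43680131,   0.        , 276.56749826],
       [  0.        , 438.43680131, 209.0901223 ],
       [  0.        ,   0.        ,   1.        ]]), 'origin': array([0.25017486, 0.
[... 761 characters left out ...]
 'qvel': array([-0.00031665,  0.00129082,  0.00060799,  0.00040823, -0.00102859,
       -0.00101201,  0.00013573]), 'effort': array([ 7.19193922e-04, -6.25248528e+01,  4.92134085e-02, -3.91837406e+01,
        1.64190290e-02,  1.87372862e-03, -1.04151115e-04]), 'tcp_pos': array([ 0.13870295, -0.60943215,  0.25033196]), 'orientation': array([[ 9.75081512e-01,  2.21846892e-01,  2.56988606e-05],
       [ 2.21846893e-01, -9.75081510e-01, -6.63352196e-05],
       [ 1.03422215e-05,  7.03834586e-05, -9.99999997e-01]]), 'wrist_force': array([ 0.22164054, -0.35571783, -0.0400304 ]), 'ft_torque': array([-0.03412399,  0.00354904, -0.06583876]), 'gripper_force': 0.0, 'gripper_width': 0.08594697310683942}
```

View picture.

View pics/top0.png

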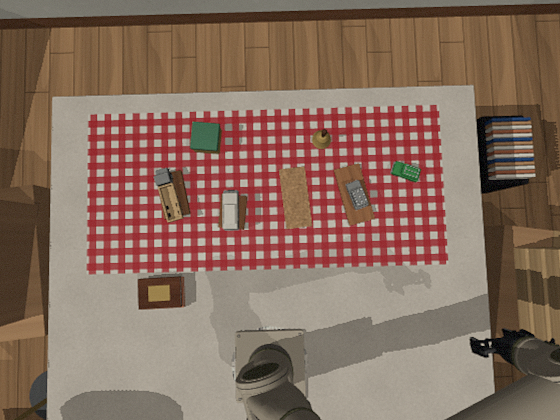

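View pics/side0.png

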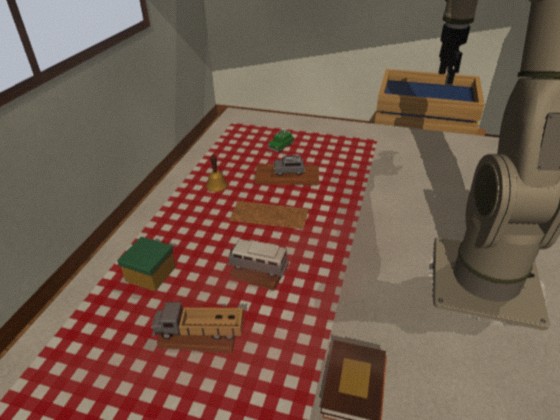

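```bash
cat > h.py <<'E'
import numpy as np,cv2
from workcell import robot,camera,calibration,nets
def cloud(d,c):
    v,u=np.mgrid[:d.shape[0],:d.shape[1]];K=c["K"]
    P=np.stack([(u-K[0,2])/K[0,0]*d,-(v-K[1,2])/K[1,1]*d,-d],-1)
    W=P@c["rotation"].T+c["origin"];W[d<=0]=np.nan;return W
def grab(n,tag):
    s=robot.read_state();c=calibration(n);p,d=camera(n)
    cv2.imwrite(f"pics/{tag}.png",p[:,:,::-1]);np.savez(f"pics/{tag}.npz",p=p,d=d,o=c["origin"],R=c["rotation"],K=c["K"])
    return p,d,c,cloud(d,c)
def rect(W,xy,r,z0,z1):
    m=(np.hypot(W[...,0]-xy[0],W[...,1]-xy[1])<r)&(W[...,2]>z0)&(W[...,2]<z1)
    n,l,st,_=cv2.connectedComponentsWithStats(m.astype(np.uint8))
    if n<2:return None
    k=1+np.argmax(st[1:,4]);Q=W[l==k]
    (cx,cy),(w,h),a=cv2.minAreaRect((Q[:,:2]*1000).astype(np.float32))
    if w<h:w,h,a=h,w,a+90
    a=(a+90)%180-90
    return dict(c=(round(cx,1),round(cy,1)),L=round(w,1),W=round(h,1),a=round(a,2),n=len(Q),z=round(float(np.median(Q[:,2]))*1000,1))
E
python3 - <<'E'
from h import *
z=np.load("pics/top0.npz");c=calibration("top");W=cloud(z["d"],c)
print("table z",np.nanmedian(W[150:200,250:270,2]))
for n,xy in dict(lorry=(.58,.328),van=(.519,.111),car=(.558,-.305),mat=(.563,-.1)).items():
    print(n,"plinth",rect(W,xy,.16,.013,.024),"model",rect(W,xy,.16,.028,.09))
print("wrist",calibration("wrist"))
E
```

```text
table z 0.0010664661374925055
lorry plinth {'c': (589.4, 291.1), 'L': 156.5, 'W': 35.2, 'a': 14.13, 'n': 377, 'z': 18.5} model {'c': (579.6, 326.0), 'L': 180.7, 'W': 52.2, 'a': 14.69, 'n': 891, 'z': 47.3}
van plinth {'c': (513.6, 80.6), 'L': 113.4, 'W': 24.8, 'a': -1.97, 'n': 208, 'z': 18.5} model {'c': (521.0, 117.6), 'L': 134.1, 'W': 50.0, 'a': -1.03, 'n': 680, 'z': 74.9}
car plinth {'c': (566.0, -302.1), 'L': 200.4, 'W': 90.6, 'a': 13.52, 'n': 1066, 'z': 18.5} model {'c': (560.5, -305.7), 'L': 94.7, 'W': 46.0, 'a': 18.45, 'n': 417, 'z': 61.1}
mat plinth {'c': (595.7, -252.7), 'L': 84.9, 'W': 7.2, 'a': 13.1, 'n': 42, 'z': 18.7} model None
wrist {'K': array([[346.01993667,   0.        , 282.56922415],
       [  0.        , 346.01993667, 211.37329589],
       [  0.        ,   0.        ,   1.        ]]), 'origin': array([ 0.20507783, -0.59291628,  0.3746293 ]), 'rotation': array([[ 2.22561989e-01,  9.39908955e-01,  2.58915655e-01],
       [-9.74918500e-01,  2.14646586e-01,  5.88282401e-02],
       [-2.82171740e-04, -2.65514592e-01,  9.64106800e-01]])}
```

>>> arm_command --series "0.6 -0.253 0 0 0 0 1;0.6 -0.253 0 0 0 0 1;0.6 -0.253 0 0 0 0 1;0.6 -0.253 0 0 0 0 1;0.6 -0.253 0 0 0 0 1;0.6 -0.253 0 0 0 0 1;0.6 -0.253 0 0 0 0 1;0.6 -0.253 0 0 0 0 1;0.6 -0.253 0 0 0 0 1;0.6 -0.253 0 0 0 0 1;0.6 -0.253 0 0 0 0 1;0.6 -0.253 0 0 0 0 1;0.6 -0.253 0 0 0 0 1;0.6 -0.253 0 0 0 0 1;0.6 -0.253 0 0 0 0 1;0.6 -0.253 0 0 0 0 1;0 0 0 0 0 -0.56 1;0 0 0 0 0 -0.57 1;0 0 0 0 0 0 1;0 0 0 0 0 0 1"

```text
time: 3.1
tcp_pos: [0.5617, -0.3058, 0.2504]
orientation: [[0.949, 0.315, 0.0], [0.315, -0.949, -0.0], [0.0, 0.0, -1.0]]
wrist_force: [0.8, -0.5, 0.2]
gripper_width: 0.086
gripper_force: 0.0
```

```bash
cat >> h.py <<'E'
def go(xy,yaw,z=None):
    "shift in tool axes (units of .05), turn about tool z (units of 5 deg), half-turn symmetric"
    s=robot.read_state();R=s["orientation"];p=s["tcp_pos"];z=p[2] if z is None else z
    sh=R.T@(np.array([xy[0],xy[1],z])-p)/.05
    y0=np.degrees(np.arctan2(R[1,0],R[0,0]));dy=(yaw-y0+90)%180-90
    print("t",round(s["time"],2),"tcp",p.round(4),"yaw",y0.round(2),"tilt",R[:2,2].round(4),"q",s["qpos"].round(2),"w",round(s["gripper_width"],4))
    print("shift",sh.round(3),"turn z",round(-dy/5,3))
E
python3 - <<'E'
from h import *
p,d,c,W=grab("wrist","w_car")
xy=(.5605,-.3057)
print("plinth",rect(W,(.566,-.302),.16,.013,.024),"model",rect(W,xy,.1,.028,.09),"mat",rect(W,(.563,-.1),.14,.0025,.010))
go(xy,18.45)
E
```

```text
plinth {'c': (569.6, -303.7), 'L': 199.8, 'W': 90.2, 'a': 13.37, 'n': 11920, 'z': 18.6} model {'c': (565.6, -306.9), 'L': 92.2, 'W': 46.0, 'a': 19.54, 'n': 4547, 'z': 65.2} mat {'c': (566.7, -99.3), 'L': 218.1, 'W': 103.4, 'a': 5.97, 'n': 18605, 'z': 4.8}
t 3.15 tcp [ 0.5617 -0.3058  0.2504] yaw 18.37 tilt [ 0.     -0.0001] q [ 0.7   0.39 -0.36  1.4   0.14  1.37 -0.92] w 0.0854
shift [-0.021 -0.009 -0.   ] turn z -0.017
```

View pics/w_car.png

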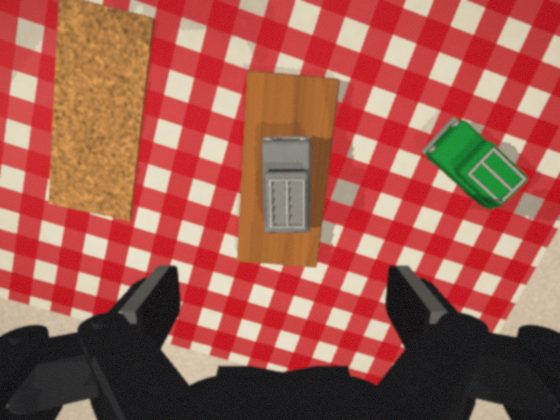

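```bash
cat >> h.py <<'E'
def load(tag):
    z=np.load(f"pics/{tag}.npz");return z["p"],cloud(z["d"],dict(K=z["K"],origin=z["o"],rotation=z["R"]))
def matrect(p,W,xy=(.565,-.1),r=.14):
    h=cv2.cvtColor(p,cv2.COLOR_RGB2HSV);m=(h[...,0]>9)&(h[...,0]<28)&(h[...,1]>85)&(h[...,2]>60)
    V=W.copy();V[~m]=np.nan;V[(V[...,2]>.012)]=np.nan
    return rect(V,xy,r,-.005,.012)
E
python3 - <<'E'
from h import *
for z0 in(.024,.03,.036,.042,.05):
    for t in("w_car",):
        p,W=load(t);print(z0,rect(W,(.563,-.306),.1,z0,.09))
print(matrect(p,W))
z=np.load("pics/top0.npz");W=cloud(z["d"],calibration("top"))
print(matrect(z["p"],W))
for z0 in(.024,.03,.036,.042,.05):print(z0,rect(W,(.563,-.306),.1,z0,.09))
go((.563,-.3065),18.8)
E
```

```text
0.024 {'c': (565.6, -306.9), 'L': 92.2, 'W': 46.0, 'a': 19.54, 'n': 4547, 'z': 65.2}
0.03 {'c': (565.6, -306.9), 'L': 92.2, 'W': 46.0, 'a': 19.54, 'n': 4547, 'z': 65.2}
0.036 {'c': (565.5, -306.9), 'L': 92.0, 'W': 46.0, 'a': 19.58, 'n': 4466, 'z': 65.3}
0.042 {'c': (565.5, -306.9), 'L': 92.0, 'W': 46.0, 'a': 19.58, 'n': 4451, 'z': 65.4}
0.05 {'c': (564.3, -307.3), 'L': 88.5, 'W': 43.4, 'a': 19.58, 'n': 3684, 'z': 66.0}
{'c': (564.3, -100.5), 'L': 212.6, 'W': 92.5, 'a': 5.34, 'n': 18346, 'z': 4.8}
{'c': (562.6, -102.1), 'L': 209.9, 'W': 90.9, 'a': 5.43, 'n': 1549, 'z': 4.5}
0.024 {'c': (560.2, -308.7), 'L': 99.0, 'W': 55.2, 'a': 22.27, 'n': 422, 'z': 61.1}
0.03 {'c': (560.5, -305.7), 'L': 94.7, 'W': 46.0, 'a': 18.45, 'n': 414, 'z': 61.6}
0.036 {'c': (561.1, -305.5), 'L': 93.4, 'W': 46.0, 'a': 18.45, 'n': 402, 'z': 62.6}
0.042 {'c': (561.5, -305.6), 'L': 92.8, 'W': 45.6, 'a': 18.46, 'n': 388, 'z': 63.0}
0.05 {'c': (560.8, -306.0), 'L': 87.3, 'W': 44.0, 'a': 19.37, 'n': 285, 'z': 65.5}
t 3.15 tcp [ 0.5617 -0.3058  0.2504] yaw 18.37 tilt [ 0.     -0.0001] q [ 0.7   0.39 -0.36  1.4   0.14  1.37 -0.92] w 0.0854
shift [0.021 0.022 0.   ] turn z -0.087
```

>>> arm_command --series "0 0.02 0.6 0 0 -0.17 1;0 0 0.6 0 0 0 1;0 0 0.6 0 0 0 1;0 0 0.6 0 0 0 1;0 0 0.6 0 0 0 1;0 0 0.4 0 0 0 1;0 0 0.3 0 0 0 1;0 0 0.2 0 0 0 1;0 0 0.2 0 0 0 1;0 0 0.1 0 0 0 1;0 0 0 0 0 0 1;0 0 0 0 0 0 -0.2;0 0 0 0 0 0 -0.2;0 0 0 0 0 0 -1;0 0 0 0 0 0 -1;0 0 0 0 0 0 -1;0 0 0 0 0 0 -1;0 0 0 0 0 0 -1;0 0 0 0 0 0 -1" --grip_force 35

```text
time: 5.05
tcp_pos: [0.5626, -0.3068, 0.0411]
orientation: [[0.944, 0.331, 0.001], [0.331, -0.944, -0.001], [0.001, 0.001, -1.0]]
wrist_force: [-0.1, 0.8, 6.1]
gripper_width: 0.0455
gripper_force: 35.8
```

>>> arm_command --series "0 0 -0.2 0 0 0 -1;0 0 -0.4 0 0 0 -1;0 0 -0.6 0 0 0 -1;0 0 -0.6 0 0 0 -1;0 0 -0.2 0 0 0 -1;0.23 -0.646 0 0 0 0 -1;0.23 -0.646 0 0 0 0 -1;0.23 -0.646 0 0 0 0 -1;0.23 -0.646 0 0 0 0 -1;0.23 -0.646 0 0 0 0 -1;0.23 -0.646 0 0 0 0 -1;0 0 0 0 0 0.7 -1;0 0 0 0 0 0.7 -1;0 0 0 0 0 0.7 -1;0 0 0 0 0 0.68 -1;0 0 0 0 0 0 -1;0 0 0 0 0 0 -1"

```text
time: 6.75
tcp_pos: [0.5628, -0.1007, 0.1399]
orientation: [[0.995, 0.096, -0.001], [0.096, -0.995, 0.0], [-0.001, -0.0, -1.0]]
wrist_force: [-0.2, -0.0, -1.1]
gripper_width: 0.0453
gripper_force: 36.4
```

Run:
```python
from h import *
p,d,c,W=grab("wrist","w_mat")
print(matrect(p,W))
go((.5635,-.1013),5.4,.027)
print(robot.read_state()["wrist_force"].round(2))
```

```text
{'c': (626.2, -95.4), 'L': 90.3, 'W': 88.3, 'a': -85.24, 'n': 13726, 'z': 4.7}
t 6.8 tcp [ 0.5629 -0.1008  0.14  ] yaw 5.52 tilt [-0.0005  0.    ] q [ 0.45  0.34 -0.42  1.72  0.15  1.12 -1.49] w 0.0452
shift [0.012 0.012 2.26 ] turn z 0.024
[ 0.34 -0.48 -2.09]
```

View pics/w_mat.png

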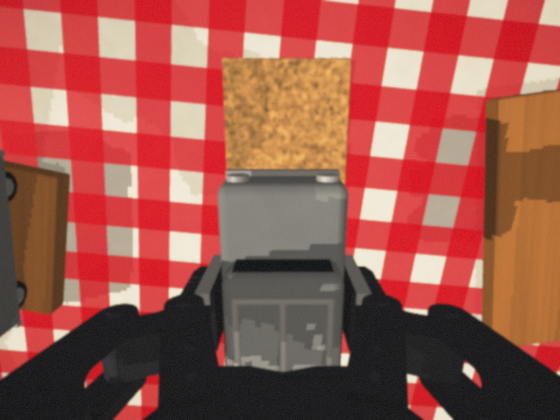

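>>> arm_command --series "0 0 0.5 0 0 0 -1;0 0 0.5 0 0 0 -1;0 0 0.5 0 0 0 -1;0 0 0.3 0 0 0 -1;0 0 0.2 0 0 0 -1;0 0 0.1 0 0 0 -1;0 0 0.06 0 0 0 -1;0 0 0.04 0 0 0 -1;0 0 0.03 0 0 0 -1;0 0 0.02 0 0 0 -1;0 0 0 0 0 0 -1"

```text
time: 7.9
tcp_pos: [0.5633, -0.1008, 0.028]
orientation: [[0.996, 0.095, 0.0], [0.095, -0.996, -0.0], [0.0, 0.0, -1.0]]
wrist_force: [0.3, -0.5, -1.4]
gripper_width: 0.0454
gripper_force: 36.4
```

>>> arm_command --series "0 0 0.02 0 0 0 -1;0 0 0.015 0 0 0 -1;0 0 0 0 0 0 -1"

```text
time: 8.2
tcp_pos: [0.5634, -0.1009, 0.0271]
orientation: [[0.996, 0.094, 0.0], [0.094, -0.996, -0.0], [0.0, 0.001, -1.0]]
wrist_force: [-4.4, 1.3, 10.0]
gripper_width: 0.045
gripper_force: 37.8
```

>>> arm_command --series "0 0 0 0 0 0 0.3;0 0 0 0 0 0 1;0 0 0 0 0 0 1;0 0 0 0 0 0 1;0 0 -0.2 0 0 0 1;0 0 -0.5 0 0 0 1;0 0 -0.8 0 0 0 1;0 0 -0.8 0 0 0 1;0 0 -0.8 0 0 0 1;0 0 -0.8 0 0 0 1;0 0 -0.56 0 0 0 1;0 0 0 0 0 0 1"

```text
time: 9.4
tcp_pos: [0.5649, -0.1007, 0.2545]
orientation: [[0.995, 0.095, 0.008], [0.095, -0.996, -0.002], [0.007, 0.002, -1.0]]
wrist_force: [0.9, 0.3, 0.7]
gripper_width: 0.0855
gripper_force: 0.0
```

>>> arm_command --series "0.09 -0.65 0 0 0 0 1;0.09 -0.65 0 0 0 0 1;0.09 -0.65 0 0 0 0 1;0.09 -0.65 0 0 0 0 1;0.09 -0.65 0 0 0 0 1;0.09 -0.65 0 0 0 0 1;0.09 -0.65 0 0 0 0 1;0.09 -0.65 0 0 0 0 1;0.09 -0.65 0 0 0 0 1;0.09 -0.65 0 0 0 0 1;0.09 -0.65 0 0 0 0 1;0.09 -0.65 0 0 0 0 1;0.09 -0.65 0 0 0 0 1;0 0 0 0 0 -0.6 1;0 0 0 0 0 -0.6 1;0 0 0 0 0 -0.66 1;0 0 0 0 0 0 1;0 0 0 0 0 0 1"

```text
time: 11.2
tcp_pos: [0.5813, 0.3252, 0.2489]
orientation: [[0.968, 0.253, -0.0], [0.253, -0.968, -0.0], [-0.0, 0.0, -1.0]]
wrist_force: [-0.6, 0.4, 0.1]
gripper_width: 0.085
gripper_force: 0.0
```

Run:
```python
from h import *
p,d,c,W=grab("wrist","w_lorry")
xy=(.5796,.326)
print("plinth",rect(W,(.589,.291),.16,.013,.024))
for z0 in(.025,.04,.05):print("model",rect(W,xy,.13,z0,.095))
go(xy,14.7,.046)
```

```text
plinth {'c': (593.9, 286.1), 'L': 156.1, 'W': 31.7, 'a': 16.65, 'n': 3184, 'z': 18.6}
model {'c': (582.2, 326.0), 'L': 180.4, 'W': 51.1, 'a': 14.96, 'n': 10159, 'z': 54.3}
model {'c': (582.2, 326.0), 'L': 180.4, 'W': 51.1, 'a': 14.96, 'n': 5933, 'z': 58.8}
model {'c': (582.2, 326.0), 'L': 180.4, 'W': 51.1, 'a': 14.96, 'n': 5324, 'z': 59.2}
t 11.25 tcp [0.5814 0.3252 0.249 ] yaw 14.63 tilt [-0.0001 -0.0002] q [-0.14  0.5  -0.63  1.31  0.29  1.42 -2.07] w 0.0854
shift [-0.03  -0.024  4.059] turn z -0.013
```

View pics/w_lorry.png

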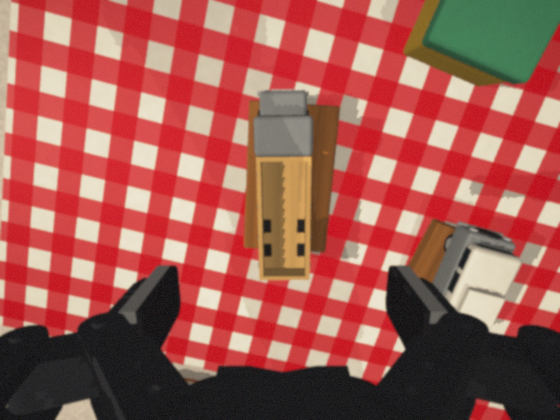

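>>> arm_command --series "0 -0.02 0.6 0 0 -0.06 1;0 0 0.6 0 0 0 1;0 0 0.6 0 0 0 1;0 0 0.6 0 0 0 1;0 0 0.6 0 0 0 1;0 0 0.4 0 0 0 1;0 0 0.3 0 0 0 1;0 0 0.2 0 0 0 1;0 0 0.1 0 0 0 1;0 0 0.06 0 0 0 1;0 0 0 0 0 0 1;0 0 0 0 0 0 -0.1;0 0 0 0 0 0 -0.1;0 0 0 0 0 0 -1;0 0 0 0 0 0 -1;0 0 0 0 0 0 -1;0 0 0 0 0 0 -1;0 0 0 0 0 0 -1;0 0 0 0 0 0 -1" --grip_force 45

```text
time: 13.15
tcp_pos: [0.5816, 0.3265, 0.0468]
orientation: [[0.966, 0.259, 0.001], [0.259, -0.966, 0.0], [0.001, -0.0, -1.0]]
wrist_force: [-0.6, -1.8, 5.1]
gripper_width: 0.0492
gripper_force: 46.9
```

>>> arm_command --series "0 0 -0.1 0 0 0 -1;0 0 -0.2 0 0 0 -1;0 0 -0.4 0 0 0 -1;0 0 -0.6 0 0 0 -1;0 0 -0.6 0 0 0 -1;0 0 -0.6 0 0 0 -1;0 0 -0.4 0 0 0 -1;0 0 -0.1 0 0 0 -1;0 0 0 0 0 0 -1"

```text
time: 14.05
tcp_pos: [0.5812, 0.3264, 0.1965]
orientation: [[0.966, 0.259, 0.001], [0.259, -0.966, 0.0], [0.001, -0.0, -1.0]]
wrist_force: [0.4, 0.2, -2.2]
gripper_width: 0.0493
gripper_force: 47.0
```

>>> arm_command --series "-0.088 0.302 0 0 0 0 -1;-0.176 0.604 0 0 0 0 -1;-0.176 0.604 0 0 0 0 -1;-0.176 0.604 0 0 0 0 -1;-0.176 0.604 0 0 0 0 -1;-0.176 0.604 0 0 0 0 -1;-0.176 0.604 0 0 0 0 -1;-0.176 0.604 0 0 0 0 -1;-0.176 0.604 0 0 0 0 -1;-0.176 0.604 0 0 0 0 -1;-0.176 0.604 0 0 0 0 -1;-0.176 0.604 0 0 0 0 -1;-0.176 0.604 0 0 0 0 -1;-0.176 0.604 0 0 0 0 -1;-0.176 0.604 0 0 0 0 -1;-0.176 0.604 0 0 0 0 -1;-0.176 0.604 0 0 0 0 -1;-0.176 0.604 0 0 0 0 -1;-0.176 0.604 0 0 0 0 -1;-0.176 0.604 0 0 0 0 -1"

```text
time: 16.05
tcp_pos: [0.5663, -0.289, 0.1944]
orientation: [[0.966, 0.258, -0.003], [0.258, -0.966, 0.001], [-0.002, -0.001, -1.0]]
wrist_force: [0.2, 0.3, -2.0]
gripper_width: 0.0493
gripper_force: 47.2
```

>>> arm_command --series "-0.09 0.30 0 0 0 0.1 -1;0 0 0 0 0 0.1 -1;0 0 0 0 0 0.1 -1;0 0 0 0 0 0 -1;0 0 0 0 0 0 -1"

```text
time: 16.55
tcp_pos: [0.568, -0.3011, 0.1961]
orientation: [[0.972, 0.236, 0.0], [0.236, -0.972, 0.0], [0.0, -0.0, -1.0]]
wrist_force: [-0.1, 0.7, -2.4]
gripper_width: 0.0494
gripper_force: 47.2
```

Run:
```python
from h import *
go((.5685,-.3024),13.4,.0470)
p,d,c,W=grab("wrist","w_hold");p,d,c,T=grab("top","t_hold")
for n,V in(("wrist",W),("top",T)):
    print(n,"held",rect(V,(.5685,-.302),.14,.15,.24),"plinth",rect(V,(.568,-.302),.14,.013,.024))
```

```text
t 16.55 tcp [ 0.568  -0.3011  0.1961] yaw 13.64 tilt [0.0001 0.0004] q [ 0.71  0.43 -0.39  1.46  0.17  1.28 -1.03] w 0.0494
shift [0.003 0.03  2.982] turn z 0.048
wrist held {'c': (591.6, -303.1), 'L': 135.9, 'W': 115.3, 'a': -10.87, 'n': 64006, 'z': 225.7} plinth None
top held {'c': (610.9, -283.2), 'L': 87.8, 'W': 49.8, 'a': 2.03, 'n': 320, 'z': 210.9} plinth {'c': (562.1, -285.9), 'L': 199.9, 'W': 57.2, 'a': 12.7, 'n': 805, 'z': 18.6}
```

>>> arm_command --series "0 0.03 0.5 0 0 0.05 -1;0 0 0.5 0 0 0 -1;0 0 0.5 0 0 0 -1;0 0 0.5 0 0 0 -1;0 0 0.4 0 0 0 -1;0 0 0.25 0 0 0 -1;0 0 0.15 0 0 0 -1;0 0 0.08 0 0 0 -1;0 0 0.04 0 0 0 -1;0 0 0.03 0 0 0 -1;0 0 0.02 0 0 0 -1;0 0 0 0 0 0 -1"

```text
time: 17.85
tcp_pos: [0.5682, -0.3042, 0.0479]
orientation: [[0.973, 0.23, 0.001], [0.23, -0.973, -0.0], [0.0, 0.0, -1.0]]
wrist_force: [0.2, -0.2, -2.0]
gripper_width: 0.0495
gripper_force: 47.3
```

>>> arm_command --series "0.014 -0.034 0 0 0 -0.02 -1;0 0 0 0 0 0 -1;0 0 0.015 0 0 0 -1;0 0 0.01 0 0 0 -1;0 0 0 0 0 0 -1"

```text
time: 18.35
tcp_pos: [0.5685, -0.3022, 0.0468]
orientation: [[0.973, 0.231, 0.0], [0.231, -0.973, -0.0], [0.0, 0.0, -1.0]]
wrist_force: [-2.8, 2.1, 3.9]
gripper_width: 0.0494
gripper_force: 48.0
```

Contact. Release, rise, and verify.

>>> arm_command --series "0 0 0 0 0 0 0.35;0 0 0 0 0 0 1;0 0 0 0 0 0 1;0 0 0 0 0 0 1;0 0 -0.2 0 0 0 1;0 0 -0.5 0 0 0 1;0 0 -0.8 0 0 0 1;0 0 -0.8 0 0 0 1;0 0 -0.8 0 0 0 1;0 0 -0.6 0 0 0 1;0 0 -0.3 0 0 0 1;0 0 0 0 0 0 1;0 0 0 0 0 0 1"

```text
time: 19.65
tcp_pos: [0.5679, -0.302, 0.245]
orientation: [[0.973, 0.231, -0.001], [0.231, -0.973, 0.001], [-0.001, -0.001, -1.0]]
wrist_force: [-1.4, -0.9, -1.6]
gripper_width: 0.0854
gripper_force: 0.0
```

Run:
```python
from h import *
go((.5685,-.3022),13.4)
p,d,c,W=grab("wrist","w_l2")
print("lorry",rect(W,(.568,-.302),.13,.025,.095))
z=cv2.cvtColor(p,cv2.COLOR_RGB2HSV)
print("plinth",rect(W,(.568,-.302),.16,.013,.024))
m=(W[...,2]>.013)&(W[...,2]<.095)&(np.hypot(W[...,0]-.568,W[...,1]+.302)<.13)
# plinth outline in plinth frame
a=np.radians(13.4);Q=W[m&(W[...,2]<.024)][:,:2]-[.568,-.302]
R=np.array([[np.cos(a),np.sin(a)],[-np.sin(a),np.cos(a)]]);q=Q@R.T*1000
print(np.percentile(q,[.3,99.7],axis=0).round(1))
L=(W[m&(W[...,2]>.03)][:,:2]-[.568,-.302])@R.T*1000
print(np.percentile(L,[.3,99.7],axis=0).round(1))
```

```text
t 19.65 tcp [ 0.5679 -0.302   0.245 ] yaw 13.38 tilt [-0.0014  0.0005] q [ 0.71  0.4  -0.39  1.4   0.15  1.37 -1.02] w 0.0854
shift [ 0.011  0.006 -0.   ] turn z -0.005
lorry {'c': (568.3, -300.7), 'L': 180.5, 'W': 51.0, 'a': 13.1, 'n': 10414, 'z': 54.7}
plinth {'c': (569.9, -303.6), 'L': 197.8, 'W': 90.3, 'a': 13.4, 'n': 6728, 'z': 18.6}
[[-97.  -46.8]
 [100.2  42.9]]
[[-88.9 -23.7]
 [ 90.5  26.3]]
```

View pics/w_l2.png

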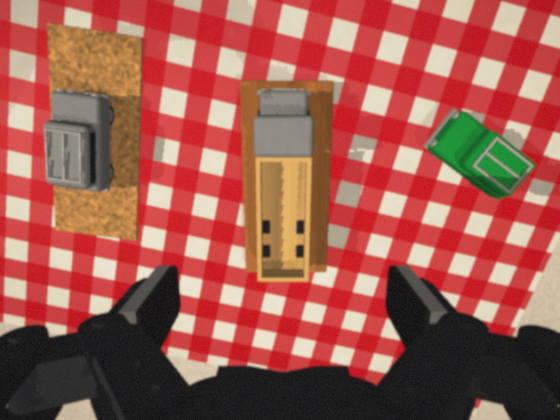

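```bash
cat >> h.py <<'E'
def both(W,xy,yaw,r=.13,zm=(.03,.095)):
    "model and plinth extents in frame at xy,yaw (mm)"
    a=np.radians(yaw);R=np.array([[np.cos(a),np.sin(a)],[-np.sin(a),np.cos(a)]])
    m=(np.hypot(W[...,0]-xy[0],W[...,1]-xy[1])<r)
    for n,z0,z1 in(("plinth",.013,.024),("model",*zm)):
        V=np.where((m&(W[...,2]>z0)&(W[...,2]<z1)),1,0).astype(np.uint8)
        _,l,st,_=cv2.connectedComponentsWithStats(V,connectivity=8)
        l=(l>0)&(st[l,4]>40)
        q=(W[l][:,:2]-xy)@R.T*1000;e=np.percentile(q,[.4,99.6],axis=0)
        print(n,"x",e[:,0].round(1),"y",e[:,1].round(1),"mid",e.mean(0).round(1),rect(W,xy,r,z0,z1))
E
python3 - <<'E'
from h import *
p,d,c,T=grab("top","t_l2")
both(T,(.568,-.302),13.4)
print("car",rect(T,(.563,-.1),.1,.02,.08),matrect(p,T))
E
```

```text
plinth x [-101.6   97.3] y [-44.5  45.3] mid [-2.2  0.4] {'c': (565.8, -301.0), 'L': 200.2, 'W': 90.4, 'a': 12.38, 'n': 461, 'z': 18.4}
model x [-91.5  87.3] y [-21.9  28.8] mid [-2.1  3.5] {'c': (524.1, -308.6), 'L': 95.6, 'W': 52.1, 'a': 13.52, 'n': 457, 'z': 40.1}
car {'c': (560.8, -98.4), 'L': 92.9, 'W': 46.0, 'a': 5.27, 'n': 368, 'z': 48.6} {'c': (562.2, -102.1), 'L': 209.1, 'W': 90.8, 'a': 5.41, 'n': 1133, 'z': 4.4}
```

>>> arm_command --series "0.01 0 0.6 0 0 0 1;0 0 0.6 0 0 0 1;0 0 0.6 0 0 0 1;0 0 0.6 0 0 0 1;0 0 0.6 0 0 0 1;0 0 0.4 0 0 0 1;0 0 0.3 0 0 0 1;0 0 0.15 0 0 0 1;0 0 0.1 0 0 0 1;0 0 0 0 0 0 1;0 0 0 0 0 0 -0.1;0 0 0 0 0 0 -0.1;0 0 0 0 0 0 -1;0 0 0 0 0 0 -1;0 0 0 0 0 0 -1;0 0 0 0 0 0 -1;0 0 0 0 0 0 -1;0 0 0 0 0 0 -1"

```text
time: 21.55
tcp_pos: [0.5693, -0.3025, 0.0498]
orientation: [[0.973, 0.231, 0.001], [0.231, -0.973, -0.001], [0.001, 0.001, -1.0]]
wrist_force: [-0.8, -0.9, 5.1]
gripper_width: 0.0488
gripper_force: 47.7
```

>>> arm_command --series "0 0 -0.05 0 0 0 -1;0 0 -0.05 0 0 0 -1;0 0.03 0 0 0 0 -1;0 0.03 0 0 0 0 -1;0 0 0 0 0 0 -1;0 0 0.04 0 0 0 -1;0 0 0.03 0 0 0 -1;0 0 0.02 0 0 0 -1;0 0 0 0 0 0 -1"

```text
time: 22.45
tcp_pos: [0.5695, -0.305, 0.0499]
orientation: [[0.973, 0.231, -0.0], [0.231, -0.973, -0.0], [-0.0, 0.0, -1.0]]
wrist_force: [-2.9, 0.5, 4.3]
gripper_width: 0.0491
gripper_force: 47.7
```

>>> arm_command --series "0 0 0 0 0 0 -0.1;0 0 0 0 0 0 0.4;0 0 0 0 0 0 1;0 0 0 0 0 0 1;0 0 -0.2 0 0 0 1;0 0 -0.5 0 0 0 1;0 0 -0.8 0 0 0 1;0 0 -0.8 0 0 0 1;0 0 -0.8 0 0 0 1;0 0 -0.6 0 0 0 1;0 0 -0.3 0 0 0 1;0 0 0 0 0 0 1;0 0 0 0 0 0 1"

```text
time: 23.75
tcp_pos: [0.5691, -0.3049, 0.248]
orientation: [[0.973, 0.231, -0.001], [0.231, -0.973, 0.001], [-0.001, -0.001, -1.0]]
wrist_force: [0.4, 0.3, -0.8]
gripper_width: 0.0855
gripper_force: 0.0
```

Run:
```python
from h import *
go((.52,.117),-1)
p,d,c,W=grab("wrist","w_l3");both(W,(.568,-.302),13.4)
p,d,c,T=grab("top","t_l3");both(T,(.568,-.302),13.4)
print("van",rect(T,(.52,.117),.1,.03,.095));both(T,(.588,.327),14.4,r=.1,zm=(.05,.051))
```

```text
t 23.75 tcp [ 0.5691 -0.3049  0.248 ] yaw 13.38 tilt [-0.0013  0.0006] q [ 0.71  0.41 -0.39  1.39  0.15  1.38 -1.02] w 0.0855
shift [ 9.970e-01 -8.435e+00  6.000e-03] turn z 2.875
plinth x [-97.8 100.1] y [-46.7  42.8] mid [ 1.1 -1.9] {'c': (569.2, -303.7), 'L': 198.9, 'W': 90.2, 'a': 13.42, 'n': 6684, 'z': 18.6}
model x [-88.4  89.8] y [-26.5  23.1] mid [ 0.7 -1.7] {'c': (568.8, -303.6), 'L': 180.3, 'W': 51.2, 'a': 13.27, 'n': 10181, 'z': 54.2}
plinth x [-101.5   97.1] y [-45.3  45.3] mid [-2.2  0. ] {'c': (566.1, -301.9), 'L': 200.5, 'W': 90.4, 'a': 12.63, 'n': 495, 'z': 18.6}
model x [-91.9  86.6] y [-24.7  25.9] mid [-2.6  0.6] {'c': (565.1, -302.0), 'L': 179.7, 'W': 51.4, 'a': 13.15, 'n': 703, 'z': 45.3}
van {'c': (521.1, 117.5), 'L': 133.9, 'W': 50.0, 'a': -1.4, 'n': 681, 'z': 74.8}
plinth x [-84.   70.6] y [-52.3  41.7] mid [-6.7 -5.3] {'c': (583.1, 321.3), 'L': 155.1, 'W': 90.8, 'a': 10.94, 'n': 1129, 'z': 18.5}Traceback (most recent call last):
  File "<stdin>", line 5, in <module>
  File "h.py", line 41, in both
    q=(W[l][:,:2]-xy)@R.T*1000;e=np.percentile(q,[.4,99.6],axis=0)
                                 ~~~~~~~~~~~~~^^^^^^^^^^^^^^^^^^^^
    return _quantile_unchecked(
        a, q, axis, out, overwrite_input, method, keepdims, weights)
    return _ureduce(a,
                    func=_quantile_ureduce_func,
    ...<5 lines>...
                    overwrite_input=overwrite_input,
                    method=method)
    r = func(a, **kwargs)
    result = _quantile(arr,
                       quantiles=q,
    ...<2 lines>...
                       out=out,
                       weights=wgt)
    slices_having_nans = np.isnan(arr[-1, ...])
                                  ~~~^^^^^^^^^
IndexError: index -1 is out of bounds for axis 0 with size 0
```

>>> arm_command --series "0.16 -0.606 0 0 0 0 1;0.16 -0.606 0 0 0 0 1;0.16 -0.606 0 0 0 0 1;0.16 -0.606 0 0 0 0 1;0.16 -0.606 0 0 0 0 1;0.16 -0.606 0 0 0 0 1;0.16 -0.606 0 0 0 0 1;0.16 -0.606 0 0 0 0 1;0.16 -0.606 0 0 0 0 1;0.16 -0.606 0 0 0 0 1;0.16 -0.606 0 0 0 0 1;0.16 -0.606 0 0 0 0 1;0.16 -0.606 0 0 0 0 1;0.16 -0.606 0 0 0 0 1;0.16 -0.606 0 0 0 0 1;0.16 -0.606 0 0 0 0 1;0.16 -0.606 0 0 0 0 1;0.16 -0.606 0 0 0 0 1;0.16 -0.606 0 0 0 0 1;0.16 -0.606 0 0 0 0 1"

```text
time: 25.85
tcp_pos: [0.5845, 0.3224, 0.2475]
orientation: [[0.973, 0.231, -0.002], [0.231, -0.973, -0.001], [-0.002, 0.001, -1.0]]
wrist_force: [-0.9, -0.9, 0.3]
gripper_width: 0.0854
gripper_force: 0.0
```

>>> arm_command --series "0 0 0 0 0 0.49 1;0 0 0 0 0 0 1;0 0 0 0 0 0 1;0 0 0 0 0 0 1"

```text
time: 26.25
tcp_pos: [0.5853, 0.3204, 0.2488]
orientation: [[0.982, 0.189, -0.0], [0.189, -0.982, -0.001], [-0.001, 0.001, -1.0]]
wrist_force: [0.0, 0.0, -0.0]
gripper_width: 0.0854
gripper_force: 0.0
```

Run:
```python
from h import *
p,d,c,W=grab("wrist","w_vp");print(rect(W,(.583,.321),.14,.013,.024))
go((.521,.1175),-1.4)
```

```text
{'c': (585.7, 321.0), 'L': 154.6, 'W': 90.1, 'a': 10.97, 'n': 12616, 'z': 18.6}
t 26.3 tcp [0.5853 0.3205 0.249 ] yaw 10.88 tilt [-0.0001 -0.0007] q [-0.13  0.5  -0.64  1.31  0.3   1.42 -2.13] w 0.0861
shift [-2.029e+00  3.744e+00  3.000e-03] turn z 2.457
```

>>> arm_command --series "-0.254 0.468 0 0 0 0 1;-0.254 0.468 0 0 0 0 1;-0.254 0.468 0 0 0 0 1;-0.254 0.468 0 0 0 0 1;-0.254 0.468 0 0 0 0 1;-0.254 0.468 0 0 0 0 1;-0.254 0.468 0 0 0 0 1;-0.254 0.468 0 0 0 0 1;0 0 0 0 0 0.62 1;0 0 0 0 0 0.62 1;0 0 0 0 0 0.61 1;0 0 0 0 0 0.61 1;0 0 0 0 0 0 1;0 0 0 0 0 0 1;0 0 0 0 0 0 1"

```text
time: 27.8
tcp_pos: [0.5207, 0.1183, 0.2493]
orientation: [[1.0, -0.023, 0.0], [-0.023, -1.0, -0.0], [0.0, 0.0, -1.0]]
wrist_force: [0.2, -0.1, -0.6]
gripper_width: 0.0853
gripper_force: 0.0
```

Run:
```python
from h import *
p,d,c,W=grab("wrist","w_van")
both(W,(.521,.117),-1.4,r=.1)
go((.522,.117),-1.4,.046)
```

```text
plinth x [-58.5  59.9] y [-48.9  47.6] mid [ 0.7 -0.7] {'c': (517.3, 77.2), 'L': 116.5, 'W': 22.4, 'a': -0.01, 'n': 1685, 'z': 18.5}
model x [-59.2  69.4] y [-24.5  25.8] mid [5.1 0.7] {'c': (525.9, 117.5), 'L': 129.7, 'W': 50.7, 'a': -0.93, 'n': 8003, 'z': 74.9}
t 27.85 tcp [0.5207 0.1184 0.2493] yaw -1.33 tilt [ 0.0001 -0.0001] q [ 0.23  0.18 -0.6   1.68  0.11  1.32 -1.98] w 0.0852
shift [0.026 0.026 4.066] turn z 0.015
```

View pics/w_van.png

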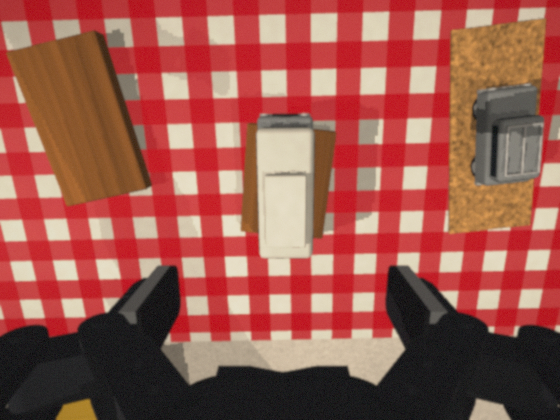

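>>> arm_command --series "0.02 0.02 0.6 0 0 -0.04 1;0 0 0.6 0 0 0 1;0 0 0.6 0 0 0 1;0 0 0.6 0 0 0 1;0 0 0.6 0 0 0 1;0 0 0.4 0 0 0 1;0 0 0.3 0 0 0 1;0 0 0.2 0 0 0 1;0 0 0.1 0 0 0 1;0 0 0.06 0 0 0 1;0 0 0 0 0 0 1;0 0 0 0 0 0 -0.1;0 0 0 0 0 0 -0.1;0 0 0 0 0 0 -1;0 0 0 0 0 0 -1;0 0 0 0 0 0 -1;0 0 0 0 0 0 -1;0 0 0 0 0 0 -1;0 0 0 0 0 0 -1"

```text
time: 29.75
tcp_pos: [0.5221, 0.1175, 0.0469]
orientation: [[1.0, -0.021, 0.001], [-0.021, -1.0, -0.0], [0.001, 0.0, -1.0]]
wrist_force: [-1.8, -1.4, 6.1]
gripper_width: 0.0491
gripper_force: 46.0
```

>>> arm_command --series "0 0 -0.1 0 0 0 -1;0 0 -0.3 0 0 0 -1;0 0 -0.6 0 0 0 -1;0 0 -0.6 0 0 0 -1;0 0 -0.4 0 0 0 -1;0.145 -0.512 0 0 0 0 -1;0.145 -0.512 0 0 0 0 -1;0.145 -0.512 0 0 0 0 -1;0.145 -0.512 0 0 0 0 -1;0.145 -0.512 0 0 0 0 -1;0.145 -0.512 0 0 0 0 -1;0.145 -0.512 0 0 0 0 -1;0.145 -0.512 0 0 0 0 -1;0 0 0 0 0 -0.6 -1;0 0 0 0 0 -0.6 -1;0 0 0 0 0 -0.6 -1;0 0 0 0 0 -0.63 -1;0 0 0 0 0 0 -1;0 0 0 0 0 0 -1;0 0 0 0 0 0 -1"

```text
time: 31.75
tcp_pos: [0.5839, 0.3209, 0.1466]
orientation: [[0.982, 0.189, 0.0], [0.189, -0.982, -0.0], [0.0, 0.0, -1.0]]
wrist_force: [-0.0, 0.3, -2.3]
gripper_width: 0.0493
gripper_force: 47.4
```

Run:
```python
from h import *
go((.5843,.321),10.95,.0480)
```

```text
t 31.75 tcp [0.5839 0.3209 0.1466] yaw 10.9 tilt [ 0.0002 -0.    ] q [-0.12  0.57 -0.64  1.44  0.35  1.25 -2.17] w 0.0493
shift [0.008 0.    1.973] turn z -0.011
```

>>> arm_command --series "0.01 0 0.4 0 0 -0.01 -1;0 0 0.5 0 0 0 -1;0 0 0.4 0 0 0 -1;0 0 0.3 0 0 0 -1;0 0 0.18 0 0 0 -1;0 0 0.1 0 0 0 -1;0 0 0.05 0 0 0 -1;0 0 0.03 0 0 0 -1;0 0 0.02 0 0 0 -1;0 0 0 0 0 0 -1"

```text
time: 32.75
tcp_pos: [0.5845, 0.3212, 0.0477]
orientation: [[0.982, 0.191, 0.001], [0.191, -0.982, 0.0], [0.001, -0.0, -1.0]]
wrist_force: [0.6, 0.1, -1.9]
gripper_width: 0.0495
gripper_force: 47.4
```

>>> arm_command --series "0 0 0.012 0 0 0 -1;0 0 0.012 0 0 0 -1;0 0 0 0 0 0 -1"

```text
time: 33.05
tcp_pos: [0.5846, 0.3212, 0.047]
orientation: [[0.982, 0.191, 0.001], [0.191, -0.982, 0.0], [0.001, 0.0, -1.0]]
wrist_force: [-2.3, -2.4, 3.7]
gripper_width: 0.0497
gripper_force: 48.2
```

>>> arm_command --series "0 0 0 0 0 0 -0.1;0 0 0 0 0 0 0.4;0 0 0 0 0 0 1;0 0 0 0 0 0 1;0 0 -0.2 0 0 0 1;0 0 -0.5 0 0 0 1;0 0 -0.8 0 0 0 1;0 0 -0.8 0 0 0 1;0 0 -0.8 0 0 0 1;0 0 -0.6 0 0 0 1;0 0 -0.3 0 0 0 1;0 0 0 0 0 0 1;0 0 0 0 0 0 1"

```text
time: 34.35
tcp_pos: [0.584, 0.3208, 0.2448]
orientation: [[0.982, 0.191, -0.001], [0.191, -0.982, -0.001], [-0.001, 0.001, -1.0]]
wrist_force: [0.4, 0.4, -1.4]
gripper_width: 0.0854
gripper_force: 0.0
```

Run:
```python
from h import *
p,d,c,W=grab("wrist","w_v2");both(W,(.584,.321),10.95)
p,d,c,T=grab("top","t_v2");both(T,(.584,.321),10.95)
print("carplinth",rect(T,(.52,.117),.1,.013,.024))
both(T,(.563,-.1),5.4,r=.1,zm=(.02,.08)) if 0 else print(rect(T,(.563,-.1),.1,.02,.08))
go((.563,-.1),5.4)
```

```text
plinth x [-74.4  79.4] y [-45.1  44.5] mid [ 2.5 -0.3] {'c': (586.2, 321.1), 'L': 154.6, 'W': 90.2, 'a': 10.9, 'n': 5095, 'z': 18.6}
model x [-61.4  69.8] y [-23.4  26.6] mid [4.2 1.6] {'c': (587.4, 323.3), 'L': 132.3, 'W': 50.6, 'a': 10.99, 'n': 8292, 'z': 74.8}
plinth x [-77.6  76.7] y [-45.1  -0.8] mid [ -0.5 -23. ] {'c': (587.9, 299.1), 'L': 155.8, 'W': 48.1, 'a': 10.0, 'n': 352, 'z': 18.4}
model x [-66.   62.8] y [-23.2  26.7] mid [-1.6  1.8] {'c': (581.8, 322.8), 'L': 130.7, 'W': 51.1, 'a': 11.24, 'n': 472, 'z': 75.3}
carplinth {'c': (518.0, 117.0), 'L': 114.8, 'W': 90.3, 'a': -6.81, 'n': 850, 'z': 18.5}
{'c': (560.2, -98.4), 'L': 94.2, 'W': 45.9, 'a': 5.54, 'n': 371, 'z': 49.1}
t 34.45 tcp [0.5838 0.3206 0.244 ] yaw 11.03 tilt [-0.0025 -0.0016] q [-0.12  0.51 -0.66  1.32  0.31  1.42 -2.14] w 0.0851
shift [-2.018  8.177  0.015] turn z 1.126
```

View pics/w_v2.png

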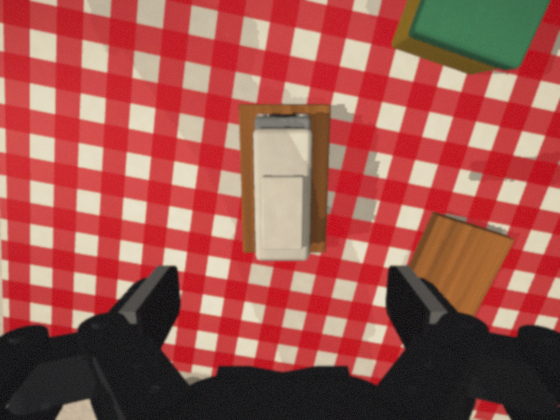

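>>> arm_command --series "-0.144 0.585 0 0 0 0 1;-0.144 0.585 0 0 0 0 1;-0.144 0.585 0 0 0 0 1;-0.144 0.585 0 0 0 0 1;-0.144 0.585 0 0 0 0 1;-0.144 0.585 0 0 0 0 1;-0.144 0.585 0 0 0 0 1;-0.144 0.585 0 0 0 0 1;-0.144 0.585 0 0 0 0 1;-0.144 0.585 0 0 0 0 1;-0.144 0.585 0 0 0 0 1;-0.144 0.585 0 0 0 0 1;-0.144 0.585 0 0 0 0 1;-0.144 0.585 0 0 0 0 1;0 0 0 0 0 0.57 1;0 0 0 0 0 0.56 1;0 0 0 0 0 0 1;0 0 0 0 0 0 1;0 0 0 0 0 0 1"

```text
time: 36.35
tcp_pos: [0.5635, -0.0999, 0.2456]
orientation: [[0.995, 0.095, -0.001], [0.095, -0.995, 0.0], [-0.001, -0.0, -1.0]]
wrist_force: [-0.1, 0.3, 0.1]
gripper_width: 0.0853
gripper_force: 0.0
```

Run:
```python
from h import *
p,d,c,W=grab("wrist","w_c2");print(rect(W,(.563,-.1),.1,.02,.08),matrect(p,W),rect(W,(.52,.117),.12,.013,.024))
go((.563,-.101),5.4,.027)
```

```text
{'c': (565.2, -99.0), 'L': 92.7, 'W': 46.1, 'a': 5.48, 'n': 4255, 'z': 51.2} {'c': (564.7, -101.2), 'L': 211.1, 'W': 89.7, 'a': 5.4, 'n': 11886, 'z': 4.6} {'c': (521.0, 116.1), 'L': 115.6, 'W': 91.1, 'a': -6.86, 'n': 9276, 'z': 18.7}
t 36.4 tcp [ 0.5636 -0.0999  0.2457] yaw 5.44 tilt [-0.0005  0.    ] q [ 0.53  0.26 -0.51  1.59  0.13  1.33 -1.48] w 0.085
shift [-0.011  0.021  4.375] turn z 0.008
```

>>> arm_command --series "0 0.015 0.7 0 0 0 1;0 0 0.7 0 0 0 1;0 0 0.7 0 0 0 1;0 0 0.6 0 0 0 1;0 0 0.6 0 0 0 1;0 0 0.4 0 0 0 1;0 0 0.3 0 0 0 1;0 0 0.2 0 0 0 1;0 0 0.1 0 0 0 1;0 0 0.06 0 0 0 1;0 0 0 0 0 0 1;0 0 0 0 0 0 -0.1;0 0 0 0 0 0 -0.1;0 0 0 0 0 0 -1;0 0 0 0 0 0 -1;0 0 0 0 0 0 -1;0 0 0 0 0 0 -1;0 0 0 0 0 0 -1;0 0 0 0 0 0 -1" --grip_force 35

```text
time: 38.3
tcp_pos: [0.5642, -0.101, 0.0287]
orientation: [[0.996, 0.094, 0.001], [0.094, -0.996, -0.0], [0.001, 0.001, -1.0]]
wrist_force: [-1.4, -0.4, 4.8]
gripper_width: 0.0455
gripper_force: 35.8
```

>>> arm_command --series "0 0 -0.1 0 0 0 -1;0 0 -0.3 0 0 0 -1;0 0 -0.6 0 0 0 -1;0 0 -0.6 0 0 0 -1;0 0 -0.6 0 0 0 -1;-0.056 -0.546 0 0 0 0 -1;-0.056 -0.546 0 0 0 0 -1;-0.056 -0.546 0 0 0 0 -1;-0.056 -0.546 0 0 0 0 -1;-0.056 -0.546 0 0 0 0 -1;-0.056 -0.546 0 0 0 0 -1;-0.056 -0.546 0 0 0 0 -1;-0.056 -0.546 0 0 0 0 -1;0 0 0 0 0 0.6 -1;0 0 0 0 0 0.6 -1;0 0 0 0 0 0.6 -1;0 0 0 0 0 0.65 -1;0 0 0 0 0 0 -1;0 0 0 0 0 0 -1;0 0 0 0 0 0 -1"

```text
time: 40.3
tcp_pos: [0.521, 0.1145, 0.1384]
orientation: [[0.993, -0.118, 0.0], [-0.118, -0.993, -0.0], [0.0, 0.0, -1.0]]
wrist_force: [-0.0, -0.1, -1.8]
gripper_width: 0.0452
gripper_force: 36.2
```

Run:
```python
from h import *
go((.5215,.1143),-6.85,.0440)
```

```text
t 40.3 tcp [0.521  0.1145 0.1384] yaw -6.8 tilt [ 0.0002 -0.0001] q [ 0.22  0.28 -0.6   1.81  0.18  1.1  -2.13] w 0.0452
shift [0.01  0.002 1.888] turn z 0.01
```

>>> arm_command --series "0.01 0 0.4 0 0 0.01 -1;0 0 0.5 0 0 0 -1;0 0 0.4 0 0 0 -1;0 0 0.25 0 0 0 -1;0 0 0.15 0 0 0 -1;0 0 0.1 0 0 0 -1;0 0 0.05 0 0 0 -1;0 0 0.03 0 0 0 -1;0 0 0.01 0 0 0 -1;0 0 0 0 0 0 -1"

```text
time: 41.3
tcp_pos: [0.5218, 0.1145, 0.044]
orientation: [[0.993, -0.121, 0.001], [-0.121, -0.993, -0.0], [0.001, -0.0, -1.0]]
wrist_force: [0.1, 0.0, -2.2]
gripper_width: 0.0459
gripper_force: 36.3
```

>>> arm_command --series "0 0 0.014 0 0 0 -1;0 0 0.014 0 0 0 -1;0 0 0 0 0 0 -1"

```text
time: 41.6
tcp_pos: [0.5217, 0.1144, 0.0427]
orientation: [[0.993, -0.121, 0.0], [-0.121, -0.993, -0.0], [0.001, 0.0, -1.0]]
wrist_force: [-2.3, -1.2, 4.4]
gripper_width: 0.0459
gripper_force: 37.0
```

>>> arm_command --series "0 0 0 0 0 0 -0.1;0 0 0 0 0 0 0.4;0 0 0 0 0 0 1;0 0 0 0 0 0 1;0 0 -0.2 0 0 0 1;0 0 -0.5 0 0 0 1;0 0 -0.8 0 0 0 1;0 0 -0.8 0 0 0 1;0 0 -0.8 0 0 0 1;0 0 -0.6 0 0 0 1;0 0 -0.3 0 0 0 1;0 0 0 0 0 0 1;0 0 0 0 0 0 1"

```text
time: 42.9
tcp_pos: [0.5211, 0.1142, 0.2412]
orientation: [[0.993, -0.121, -0.001], [-0.121, -0.993, -0.0], [-0.001, 0.001, -1.0]]
wrist_force: [-0.1, -0.7, -0.5]
gripper_width: 0.0855
gripper_force: 0.0
```

Run:
```python
from h import *
go((.5857,.3188),10.95)
p,d,c,W=grab("wrist","w_c3");both(W,(.52,.116),-6.85,r=.1)
p,d,c,T=grab("top","t_c3");both(T,(.52,.116),-6.85,r=.1)
```

```text
t 42.9 tcp [0.5211 0.1142 0.2412] yaw -6.93 tilt [-0.0011 -0.0004] q [ 0.25  0.19 -0.61  1.69  0.11  1.3  -2.08] w 0.0855
shift [ 7.890e-01 -4.217e+00 -3.000e-03] turn z -3.576
plinth x [-55.3  58.5] y [-44.2  45.1] mid [1.6 0.5] {'c': (521.4, 116.3), 'L': 114.3, 'W': 90.2, 'a': -6.8, 'n': 4935, 'z': 18.6}
model x [-38.8  49. ] y [-22.3  23.3] mid [5.1 0.5] {'c': (523.5, 116.1), 'L': 91.3, 'W': 46.1, 'a': -6.8, 'n': 4768, 'z': 65.3}
plinth x [-59.3   5.7] y [-44.3 -20.9] mid [-26.8 -32.6] {'c': (489.5, 86.7), 'L': 65.2, 'W': 23.4, 'a': -6.43, 'n': 122, 'z': 18.6}Traceback (most recent call last):
  File "<stdin>", line 4, in <module>
  File "h.py", line 41, in both
    q=(W[l][:,:2]-xy)@R.T*1000;e=np.percentile(q,[.4,99.6],axis=0)
                                 ~~~~~~~~~~~~~^^^^^^^^^^^^^^^^^^^^
    return _quantile_unchecked(
        a, q, axis, out, overwrite_input, method, keepdims, weights)
    return _ureduce(a,
                    func=_quantile_ureduce_func,
    ...<5 lines>...
                    overwrite_input=overwrite_input,
                    method=method)
    r = func(a, **kwargs)
    result = _quantile(arr,
                       quantiles=q,
    ...<2 lines>...
                       out=out,
                       weights=wgt)
    slices_having_nans = np.isnan(arr[-1, ...])
                                  ~~~^^^^^^^^^
IndexError: index -1 is out of bounds for axis 0 with size 0
```

View pics/w_c3.png

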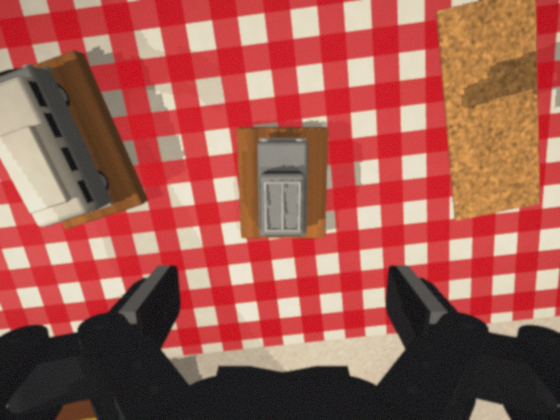

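View pics/t_c3.png

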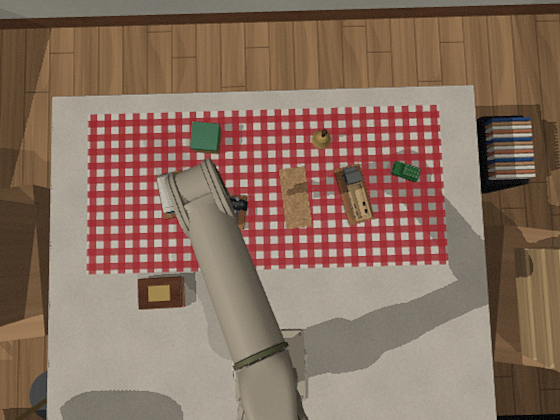

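```bash
python3 -c "
from workcell import ticket;print(ticket.hand_in())"
```

```text
the job is handed in; nothing more can be done
None
```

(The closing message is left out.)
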